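# Hold the dryer's lint screen up against a light pad

## Task

Check the tumble dryer's lint screen for holes against the light. Take the lit LED light pad out of the wire rack, lean it upright against the long front side of the clear storage box (the side that looks to the robot's right), lit face outwards and top tilted back about 20 degrees, and let go of it. Then draw the blue lint screen up out of its grey cassette and finish while still holding it by its tab, at rest in the air and touching nothing else, tab up, parallel to the leaning pad and centred in front of it, about 8 cm from the lit face; leave the pad leaning, the cassette standing and the brush, stain stick and dosing cup where they are.

Things in the scene. Friction and masses are not known exactly. Their poses are not given: they have to be found in the camera images.
- pad_center (a point): LED light pad: white slab 9 mm thick, 160 mm wide, 220 mm tall, 0.32 kg, loose, one face glowing. Starts upright in the rack's rear bay, lower edge 8 mm up, lit face to the robot's right. Point: centre of the slab. x normal to it, out of its unlit BACK (the lit face looks along -x); y along the width; z up its height. Leaning 20 degrees, its back meets the box rim 148 mm up; the part above is free to grip
- filter_center (a point): lint screen: dark mesh in a blue frame 8 mm thick, 150 mm wide, 90 mm tall, 0.11 kg, loose, seated in the cassette. On the middle of its top edge stands a blue grip tab 10 mm thick, 70 mm wide, 28 mm tall (tab centre 59 mm above this point, its top 73 mm). Point: centre of the mesh frame, 45 mm above its lower edge. x normal to the mesh, y along the width, z up towards the tab
- cassette: grey plastic filter cassette with mesh windows, open at the top, 64 mm (x) by 178 mm (y) by 78 mm high, 0.45 kg, loose on the worktop; origin at the centre of its underside. The screen stands across its middle (normal along x) on the floor 6 mm up, in end channels with 2 mm of play: draw it straight up 80 mm or more
- rack: steel wire rack, fixed, 120 mm (x) by 110 mm (y), loops 103 mm high; origin at the centre of its foot. The pad stands in the rear bay, 20 mm from the origin to +x, with 1.5 mm of play: draw it straight up 100 mm or more. A notebook stands 160 mm tall in the front bay. Rack and cassette stand side by side, either way round
- supply_box: clear open-topped storage box of laundry supplies, 98 mm (x) by about 340 mm (y), rim 138 mm high, 1.5 kg, loose; origin at the centre of its underside. Its long flat front side lies 49 mm from the origin along its own -x, which looks to the robot's right. A wall shelf overhangs the worktop beyond x = 0.60 m, 0.46 m up: lean the wrist towards the robot, in the slab's own plane, to keep clear
- collar_brush_center (a point): small purple brush, 30 x 85 x 23 mm, lying on the worktop before the box; a bystander; point at its middle
- stain_stick_center (a point): green and white stick with a cap, 28 mm across, 110 mm tall, standing; a bystander; point at its middle
- dosing_cup_center (a point): pale blue dosing cup with a handle, 71 x 90 x 62 mm, standing; a bystander; point at its middle

How it is judged:
By the outcome, as a careful person would: the job done as asked, in the order asked, and still so for the second after the job is handed in, while the arm keeps its last pose, push and grip.
It also fails if it takes over 61 s, if anything falls off the work surface, if the arm or the gripper's body presses on something with over 40 N, if the wrist force passes 120 N, or if a joint passes its speed limit or range.

## Robot

A 6-joint arm with a two-finger parallel gripper is mounted at the origin on a cart in front of the work surface, level with it; the furniture and walls round the work are solid. World frame = base frame: x ahead of the robot, y to its left, z up, the work surface at z = 0. Lengths are in mm, angles in rad, forces in N, time in s.
With the tool pointing down it reaches from about 325 to 775 mm from the base axis. Payload 5.5 kg.
Tool frame: the origin (TCP) lies where the fingers leave the gripper's body, on its centre line; the fingertips stand 73 mm ahead of it and the grasp point (between the pads) lies 54 mm ahead of it; z points along the fingers, y is the direction in which the jaws open and shut (so a half turn about z gives the same grasp; the last joint's range is limited). The gripper opens to 85 mm and grips with 20 to 120 N. Pads are 22 mm wide; open, the fingers measure 114 mm over their backs; the gripper's body (76 mm by 85 mm) begins 54 mm behind the grasp point. The pads swing forward as they close: fully open they stand 13 mm farther back than shut.
Start: joints at [-1.368, 0.091, 1.231, -0, 1.82, -0.057], TCP at [154.131, -579.88, 303.875] pointing down, gripper open.
Joint ranges: [-2.87, 2.87], [-0.86, 2.18], [0.17, 2.46], [-1.51, 4.65], [0.06, 2.69], [-2.65, 2.65]. Speed limits (rad/s): [2.57, 2.57, 3.01, 3.14, 3.14, 3.14].

## Interface

Orientations are given as a unit quaternion [w, x, y, z].
In Python, from cell import robot gives the robot as it stands.
- The arm moves only by the tool servo_tool, never from a script. Its argument "deltas" is a list of rows, each an object of numbers: "claw": the closure, from -1 (fully open) to 1 (shut), so that 0 is half open; "dx", "dy", "dz": the shift along the tool's x, y, z in units of 25 mm (1.0 is 25 mm); "roll": the turn about the tool's z in units of 6 degrees (1.0 is 6 degrees). In form: [{"claw": .., "dx": .., "dy": .., "dz": .., "roll": ..}, ...]. A call has 1 to 10 rows; each row is the pose to reach, as a shift and turn from the pose commanded when the call began, along the tool's axes at that moment; what a row does not reach only later rows make up. A row lasts 1/12 s, in which the tool goes at most 41.7 mm and 7.16 degrees, less where a joint would pass 70% of its speed; a pose out of reach is approached as far as the arm can. A call with a gripper value outside its range is refused whole. The fingers move at their own pace and stop on an object; the grip force is fixed at half the most. Time passes only in rows, so rows that repeat a pose let the fingers close. It gives the time, the measured TCP pose, the force and the opening at its end, in the units of the state.
- robot.sense(): the state, without advancing time (a new reading comes with each control period).
- robot.get_image(name): name is "side" or "top"; returns a dict with "color" (420x560x3 uint8, red, green, blue), "fx", "fy", "cx", "cy" (pixels), "dist_coeffs" ([k1, k2, p1, p2, k3] as OpenCV has them; the pictures are not rectified), "rvec" (rotation vector, rad) and "tvec" (3), from world to camera coordinates, as OpenCV has them. Camera axes: x right, y down, z forward; pixel columns grow to the right and rows downward; lengths in mm; the calibration is good to about 2 mm. A picture is of the moment at which its call begins. There is no depth.
- robot.job_done(): hands the job in, once; it reports no verdict.
The state is a dict: "clock": time; "joint_positions": joint angles; "joint_vel": joint speeds; "effort": joint torques, N m; "ee_pos": TCP position; "eef_rot": TCP orientation; "wrist_force": force on the tool from outside, world axes, zero at the start; "torque": the same for the moment, N m; "grip_width": finger opening in mm.
Only numpy, scipy, OpenCV 4.12 (cv2) and the standard library are available. Lean on these libraries where they do the work, as an engineer would, in place of code of your own. Each camera call takes 0.05 s, during which the arm holds its last target. There are 200 camera calls.

## Working session

There is one attempt and no reset: what is moved stays moved. The work goes in short steps, Python scripts to look and compute and a tool call to move; the robot and the scene stay as the last step left them, time stands still between calls to the robot, and variables do not carry over. Pictures are saved under pics/ and viewed, about 8 in all and at most 12, crops included, and the job is handed in when it is done.

Besides the shell and the picture viewer there is one more tool, called after "Call:" as name(argument=value, ...) on one line, values as JSON. servo_tool: Moves the arm, as the interface text tells. Its arguments: {"type":"object","properties":{"deltas":{"type":"array"}},"required":["deltas"]}

```bash
ls; mkdir -p pics
python3 - <<'E'
from cell import robot
import cv2,numpy as np
s=robot.sense();print({k:np.round(v,3) for k,v in s.items()})
for n in("side","top"):
    d=robot.get_image(n);cv2.imwrite(f"pics/{n}0.png",d["color"][:,:,::-1]);np.savez(f"pics/{n}0.npz",**d)
    R=cv2.Rodrigues(np.array(d["rvec"],float))[0];print(n,d["fx"],d["cx"],d["dist_coeffs"],"cam",-R.T@np.array(d["tvec"]).ravel(),"fwd",R[2])
E
```

```text
pics
{'clock': np.float64(0.0), 'joint_positions': array([-1.368,  0.092,  1.232,  0.   ,  1.82 , -0.057]), 'joint_vel': array([-0.   , -0.002,  0.001, -0.   ,  0.001, -0.   ]), 'effort': array([ 3.0000e-03, -4.5872e+01, -4.1803e+01,  0.0000e+00,  1.1000e-02,
        0.0000e+00]), 'ee_pos': array([ 154.095, -579.718,  302.759]), 'eef_rot': array([-0.001,  0.992,  0.13 , -0.   ]), 'wrist_force': array([ 0.612, -0.532,  0.238]), 'torque': array([-0.029,  0.017, -0.026]), 'grip_width': np.float64(85.544)}
side 403.80775887643017 283.2497110427691 [0.0417741 0.        0.        0.        0.       ] cam [-40.224476   760.80094801 561.38388963] fwd [ 0.5380552  -0.73435549 -0.41378571]
top 422.8941326676915 280.8329536857824 [-0.07111802  0.          0.          0.          0.        ] cam [ 332.12104016  -26.33798706 1132.22490657] fwd [ 2.11720191e-01 -5.48309891e-04 -9.77330170e-01]
```

View pics/side0.png

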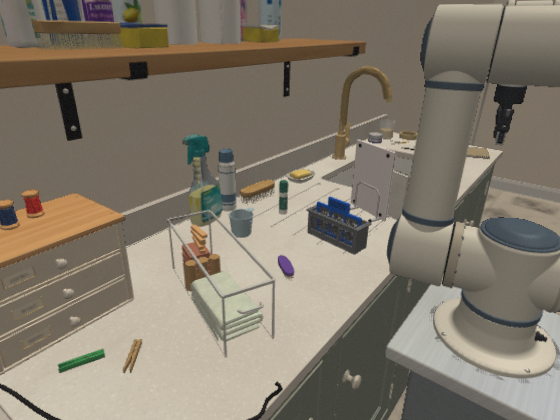

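View pics/top0.png

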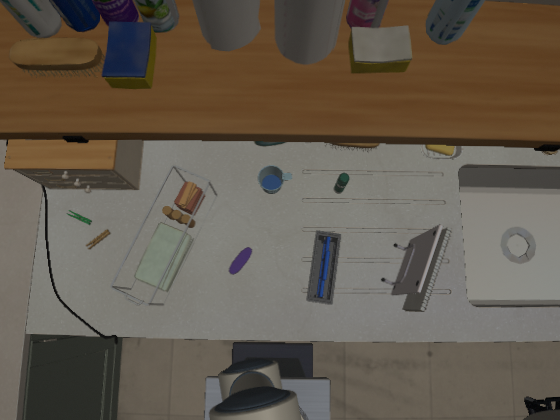

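The side view shows the clear box at about (220,280), the cassette with its blue screen at (337,225) and the rack with the pad at (375,180). The top view shows the box at (165,235), cassette (324,267), rack (418,268), brush (240,261), stick (342,182) and cup (270,180).

```bash
cat > h.py <<'E'
import numpy as np,cv2
def load(p): return dict(np.load(p))
def ray(d,uv):
    K=np.array([[d["fx"],0,d["cx"]],[0,d["fy"],d["cy"]],[0,0,1]],float)
    R=cv2.Rodrigues(np.array(d["rvec"],float))[0]
    n=cv2.undistortPoints(np.array(uv,float).reshape(-1,1,2),K,np.array(d["dist_coeffs"],float)).reshape(-1,2)
    return -R.T@np.array(d["tvec"],float).ravel(),np.c_[n,np.ones(len(n))]@R
def onz(d,uv,z):
    c,r=ray(d,uv); return c+r*((z-c[2])/r[:,2])[:,None]
def proj(d,P):
    K=np.array([[d["fx"],0,d["cx"]],[0,d["fy"],d["cy"]],[0,0,1]],float)
    return cv2.projectPoints(np.array(P,float).reshape(-1,1,3),np.array(d["rvec"],float),np.array(d["tvec"],float),K,np.array(d["dist_coeffs"],float))[0].reshape(-1,2)
E
python3 - <<'E'
from h import *
t=cv2.imread("pics/top0.png");s=cv2.imread("pics/side0.png")
r=lambda im,x,y,w,h,k:cv2.resize(im[y:y+h,x:x+w],None,fx=k,fy=k,interpolation=cv2.INTER_CUBIC)
a=r(t,300,215,160,105,5);cv2.imwrite("pics/c1.png",a)
b=np.hstack([r(t,105,160,120,150,3.3),r(s,300,130,110,137,3.61)[:495]]) 
cv2.imwrite("pics/c2.png",b);print(a.shape,b.shape)
E
```

```text
(525, 800, 3) (495, 793, 3)
```

View pics/c1.png

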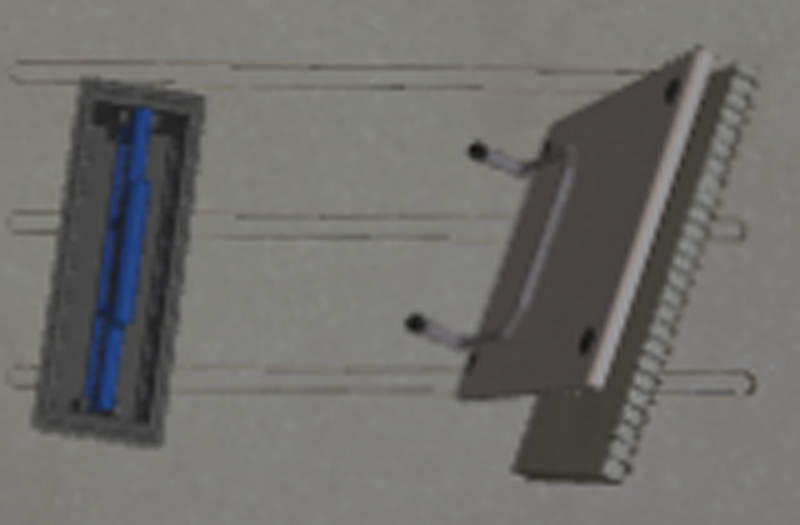

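View pics/c2.png

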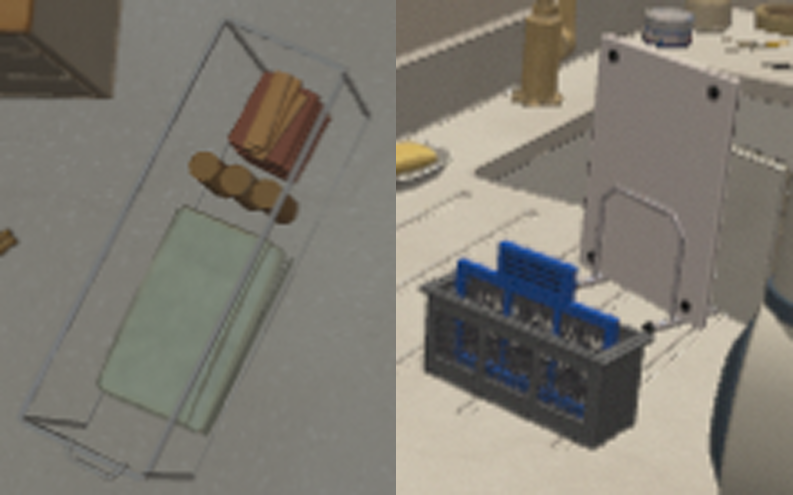

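Crop 1 shows the pad's top edge from (705,55) to (597,383) and the tab's top from (141,181) to (125,323). Crop 2 shows the rim corners at (228,22), (343,70), (22,418) and (148,475). The pad's unlit back, with feet, faces the cassette.

Run:
```python
from h import *
np.set_printoptions(precision=1,suppress=True)
t=load("pics/top0.npz");s=load("pics/side0.npz")
c1=lambda p:np.array(p)/5+[300,215]-.4; c2=lambda p:np.array(p)/3.3+[105,160]-.35
def show(n,P):
    P=np.array(P);e=P[1]-P[0];print(n,P.ravel(),"mid",P.mean(0),"len",np.linalg.norm(e[:2]),"normal yaw",np.degrees(np.arctan2(e[0],-e[1]))%180)
show("pad",onz(t,c1([(705,55),(597,383)]),228))
show("tab",onz(t,c1([(141,181),(125,323)]),124))
show("cass L",onz(t,c1([(82,80),(36,430)]),78))
show("cass R",onz(t,c1([(204,97),(160,443)]),78))
B=onz(t,c2([(228,22),(343,70),(148,475),(22,418)]),138)
show("box front",B[[1,2]]);show("box back",B[[0,3]])
# side-view cross check (crop right: x0 396,scale 3.61)
sc=lambda p:(np.array(p)-[396,0])/3.61+[300,130]-.35
show("pad side",onz(s,sc([(605,36),(738,82)]),228))
show("tab side",onz(s,sc([(501,241),(577,268)]),124))
for n,d in(("top",t),("side",s)):
    h=cv2.cvtColor(d["color"],cv2.COLOR_RGB2HSV)
    for nm,lo,hi,z in(("brush",(125,80,30),(150,255,255),11),("stick",(65,60,20),(88,255,140),100),("cup",(95,40,80),(108,150,255),45)):
        m=cv2.inRange(h,lo,hi);k,_,st,ce=cv2.connectedComponentsWithStats(m)
        for i in 1+np.argsort(-st[1:,4])[:3]: print(n,nm,st[i,4],ce[i],onz(d,ce[i],z)[0])
```

```text
pad [ 508.9 -378.9  228.   365.9 -323.6  228. ] mid [ 437.4 -351.2  228. ] len 153.33901090414517 normal yaw 68.82828454607255
tab [ 463.3 -141.   124.   395.5 -133.   124. ] mid [ 429.4 -137.   124. ] len 68.24223112094089 normal yaw 83.28176409318844
cass L [ 520.3 -116.6   78.   345.6  -94.    78. ] mid [ 432.9 -105.3   78. ] len 176.08739355259215 normal yaw 82.61558052202038
cass R [ 512.5 -178.5   78.   340.2 -154.9   78. ] mid [ 426.3 -166.7   78. ] len 173.9598820692044 normal yaw 82.20250486836814
box front [628.9 151.6 138.  330.9 274.5 138. ] mid [479.9 213.  138. ] len 322.35549440437404 normal yaw 67.59299207126087
box back [665.2 240.4 138.  368.3 368.3 138. ] mid [516.7 304.3 138. ] len 323.2644794003541 normal yaw 66.68409572339706
pad side [ 505.1 -366.7  228.   362.3 -313.1  228. ] mid [ 433.7 -339.9  228. ] len 152.58975957898397 normal yaw 69.40631818725093
tab side [ 462.8 -136.5  124.   393.8 -128.8  124. ] mid [ 428.3 -132.6  124. ] len 69.46380330847977 normal yaw 83.68859241137193
top brush 709 [117.6  11.1] [1216.2  492.9   11. ]
top brush 270 [240.1 260.3] [448.8  79.1  11. ]
top brush 5 [368.   20.4] [1190.9 -285.6   11. ]
top stick 90 [343.4 178.6] [ 652.  -185.1  100. ]
top stick 73 [ 80.4 217.7] [539. 480. 100.]
top stick 45 [34.2  4.5] [1175.6  708.6  100. ]
top cup 245 [270.8 182.2] [655.7   1.3  45. ]
top cup 7 [283.4 174.6] [677.5 -32.2  45. ]
top cup 5 [261.2 170. ] [689.4  27.9  45. ]
side brush 411 [97.  11.5] [-155195.7   93648.7      11. ]
side brush 195 [285.3 265.1] [453.9  72.1  11. ]
side brush 1 [110.   7.] [-37989.3  24832.6     11. ]
side stick 314 [211.  198.2] [742.2  38.9 100. ]
side stick 277 [ 80.9 360.1] [459.2 570.4 100. ]
side stick 126 [192.9 140.1] [1234.5 -334.7  100. ]
side cup 1650 [521.5 233.4] [  18.9 -412.    45. ]
side cup 42 [225.6 150.6] [1157.6 -445.    45. ]
side cup 19 [269.4   2.3] [-9991.  13248.2    45. ]
```

```bash
cat >> h.py <<'E'
from scipy.spatial.transform import Rotation as Ro
def R_now(s): q=s["eef_rot"]; return Ro.from_quat([q[1],q[2],q[3],q[0]])
def goto(s,x,y,z,az=None):
    "shift/turn in tool units to world TCP x,y,z with tool y at azimuth az (deg)"
    R=R_now(s); d=R.inv().apply(np.array([x,y,z])-s["ee_pos"])/25
    ty=R.apply([0,1,0]); a=np.degrees(np.arctan2(ty[1],ty[0]))
    r=0 if az is None else -((az-a))/6
    print("to",(x,y,z,az),"d",np.round(d,2),"roll",round(r,2),"az now",round(a,1))
E
cat > st.py <<'E'
from cell import robot
from h import *
np.set_printoptions(precision=1,suppress=True)
s=robot.sense();print(round(s["clock"],2),s["ee_pos"],"F",s["wrist_force"],"w",round(s["grip_width"],1),"q",np.round(s["joint_positions"],2),"tilt",np.round(R_now(s).apply([0,0,1]),3))
E
python3 -c "
from st import *
goto(s,154,-580,345,69);goto(s,435,-347,345,69)"
```

```text
0.1 [ 154.1 -579.7  302.8] F [0.5 0.7 0.5] w 85.5 q [-1.4  0.1  1.2  0.   1.8 -0.1] tilt [-0.  0. -1.]
to (154, -580, 345, 69) d [-0.   0.  -1.7] roll -24.02 az now -75.1
to (435, -347, 345, 69) d [13.2 -6.1 -1.7] roll -24.02 az now -75.1
```

Call:
servo_tool(deltas=[{"claw": -0.3,"dz": -1.7,"roll": -1},{"claw": -0.3,"dx": 1.5,"dy": -0.7,"dz": -1.7,"roll": -2.2},{"claw": -0.3,"dx": 3,"dy": -1.4,"dz": -1.7,"roll": -3.4},{"claw": -0.3,"dx": 4.5,"dy": -2.1,"dz": -1.7,"roll": -4.6},{"claw": -0.3,"dx": 6,"dy": -2.8,"dz": -1.7,"roll": -5.8},{"claw": -0.3,"dx": 7.5,"dy": -3.5,"dz": -1.7,"roll": -7},{"claw": -0.3,"dx": 9,"dy": -4.2,"dz": -1.7,"roll": -8.2},{"claw": -0.3,"dx": 10.5,"dy": -4.9,"dz": -1.7,"roll": -9.4},{"claw": -0.3,"dx": 12,"dy": -5.6,"dz": -1.7,"roll": -10.6},{"claw": -0.3,"dx": 13.2,"dy": -6.1,"dz": -1.7,"roll": -11.8}])

```text
schema error: expected keys claw, dx, dy, dz, roll
```

```bash
python3 -c "
from st import *
goto(s,435,-347,330,69)"
```

```text
0.1 [ 154.1 -579.7  302.8] F [0.5 0.7 0.5] w 85.5 q [-1.4  0.1  1.2  0.   1.8 -0.1] tilt [-0.  0. -1.]
to (435, -347, 330, 69) d [13.2 -6.1 -1.1] roll -24.02 az now -75.1
```

Call:
servo_tool(deltas=[{"claw": -0.3,"dx": 0,"dy": 0,"dz": -1.7,"roll": -1},{"claw": -0.3,"dx": 1.5,"dy": -0.7,"dz": -1.7,"roll": -2.2},{"claw": -0.3,"dx": 3,"dy": -1.4,"dz": -1.7,"roll": -3.4},{"claw": -0.3,"dx": 4.5,"dy": -2.1,"dz": -1.7,"roll": -4.6},{"claw": -0.3,"dx": 6,"dy": -2.8,"dz": -1.7,"roll": -5.8},{"claw": -0.3,"dx": 7.5,"dy": -3.5,"dz": -1.7,"roll": -7},{"claw": -0.3,"dx": 9,"dy": -4.2,"dz": -1.7,"roll": -8.2},{"claw": -0.3,"dx": 10.5,"dy": -4.9,"dz": -1.7,"roll": -9.4},{"claw": -0.3,"dx": 12,"dy": -5.6,"dz": -1.7,"roll": -10.6},{"claw": -0.3,"dx": 13.2,"dy": -6.1,"dz": -1.7,"roll": -11.8}])

```text
clock: 0.93
ee_pos: [435.7, -345.3, 346.0]
eef_rot: [-0.0, 0.733, 0.681, 0.0]
wrist_force: [-0.6, -0.0, -0.5]
grip_width: 55.5
```

```bash
python3 -c "
from st import *
goto(s,435,-347,330,69)"
```

```text
0.93 [ 435.7 -345.3  346. ] F [-0.6 -0.  -0.5] w 55.5 q [-0.7 -0.   1.3  0.   1.9 -0.7] tilt [ 0.  0. -1.]
to (435, -347, 330, 69) d [-0.1 -0.   0.6] roll -12.2 az now -4.2
```

Call:
servo_tool(deltas=[{"claw": -0.3,"dx": 0,"dy": 0,"dz": 0,"roll": -1.2},{"claw": -0.3,"dx": 0,"dy": 0,"dz": 0,"roll": -2.4},{"claw": -0.3,"dx": 0,"dy": 0,"dz": 0,"roll": -3.6},{"claw": -0.3,"dx": 0,"dy": 0,"dz": 0,"roll": -4.8},{"claw": -0.3,"dx": 0,"dy": 0,"dz": 0,"roll": -6},{"claw": -0.3,"dx": 0,"dy": 0,"dz": 0,"roll": -7.2},{"claw": -0.3,"dx": 0,"dy": 0,"dz": 0,"roll": -8.4},{"claw": -0.3,"dx": 0,"dy": 0,"dz": 0,"roll": -9.6},{"claw": -0.3,"dx": 0,"dy": 0,"dz": 0,"roll": -10.8},{"claw": -0.3,"dx": 0,"dy": 0,"dz": 0,"roll": -12.2}])

```text
clock: 1.77
ee_pos: [433.8, -347.7, 345.7]
eef_rot: [-0.0, 0.197, 0.98, 0.0]
wrist_force: [0.2, 0.2, -0.5]
grip_width: 55.2
```

Run:
```python
from st import *
goto(s,435,-347,250,69)
t=robot.get_image("top");sd=robot.get_image("side")
a=t["color"][200:320,360:500,::-1];b=sd["color"][60:230,320:450,::-1]
o=np.hstack([cv2.resize(a,None,fx=3,fy=3,interpolation=2),cv2.resize(b,None,fx=2.8,fy=2.8,interpolation=2)[:360]]) 
cv2.imwrite("pics/p5.png",o);print(o.shape)
```

```text
1.77 [ 433.8 -347.7  345.7] F [ 0.2  0.2 -0.5] w 55.2 q [-0.7 -0.   1.3  0.   1.9 -1.9] tilt [-0.  0. -1.]
to (435, -347, 250, 69) d [-0.   0.   3.8] roll -0.28 az now 67.3
(360, 784, 3)
```

View pics/p5.png

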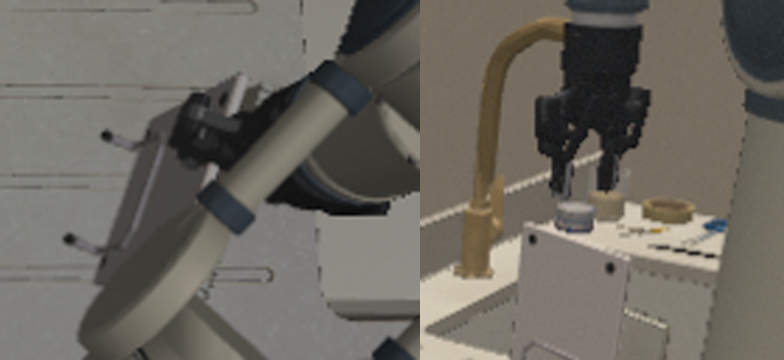

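The side crop shows the open jaws (560–612,190) over the pad's top edge, which runs from (526,222) to (632,258). I'm descending, then closing.

Call:
servo_tool(deltas=[{"claw": -0.3,"dx": 0,"dy": 0,"dz": 1.2,"roll": -0.3},{"claw": -0.3,"dx": 0,"dy": 0,"dz": 2.4,"roll": -0.3},{"claw": -0.3,"dx": 0,"dy": 0,"dz": 3.3,"roll": -0.3},{"claw": -0.3,"dx": 0,"dy": 0,"dz": 3.8,"roll": -0.3},{"claw": 0.5,"dx": 0,"dy": 0,"dz": 3.8,"roll": -0.3},{"claw": 0.5,"dx": 0,"dy": 0,"dz": 3.8,"roll": -0.3},{"claw": 0.6,"dx": 0,"dy": 0,"dz": 3.8,"roll": -0.3},{"claw": 0.6,"dx": 0,"dy": 0,"dz": 3.8,"roll": -0.3}])

```text
clock: 2.53
ee_pos: [434.3, -348.1, 253.8]
eef_rot: [0.002, 0.185, 0.983, -0.001]
wrist_force: [-0.5, 0.2, 0.7]
grip_width: 17.1
```

```bash
python3 -c "
from st import *
"
```

```text
2.53 [ 434.3 -348.1  253.8] F [-0.5  0.2  0.7] w 17.1 q [-0.7 -0.   1.4 -0.   1.7 -1.9] tilt [ 0. -0. -1.]
```

Call:
servo_tool(deltas=[{"claw": 1,"dx": 0,"dy": 0,"dz": 0,"roll": 0},{"claw": 1,"dx": 0,"dy": 0,"dz": 0,"roll": 0},{"claw": 1,"dx": 0,"dy": 0,"dz": 0,"roll": 0},{"claw": 1,"dx": 0,"dy": 0,"dz": 0,"roll": 0}])

```text
clock: 2.87
ee_pos: [434.2, -348.3, 253.5]
eef_rot: [0.002, 0.184, 0.983, -0.001]
wrist_force: [-0.2, -1.3, 6.2]
grip_width: 8.2
```

```bash
python3 -c "
from st import *
"
```

```text
2.87 [ 434.2 -348.3  253.5] F [-0.2 -1.3  6.2] w 8.2 q [-0.7 -0.   1.4 -0.   1.7 -1.9] tilt [ 0. -0. -1.]
```

Call:
servo_tool(deltas=[{"claw": 1,"dx": 0,"dy": 0,"dz": -0.4,"roll": 0},{"claw": 1,"dx": 0,"dy": 0,"dz": -1.1,"roll": 0},{"claw": 1,"dx": 0,"dy": 0,"dz": -1.9,"roll": 0},{"claw": 1,"dx": 0,"dy": 0,"dz": -2.7,"roll": 0},{"claw": 1,"dx": 0,"dy": 0,"dz": -3.5,"roll": 0},{"claw": 1,"dx": 0,"dy": 0,"dz": -4.3,"roll": 0},{"claw": 1,"dx": 0,"dy": 0,"dz": -5.1,"roll": 0},{"claw": 1,"dx": 0,"dy": 0,"dz": -5.8,"roll": 0},{"claw": 1,"dx": 0,"dy": 0,"dz": -6,"roll": 0},{"claw": 1,"dx": 0,"dy": 0,"dz": -6,"roll": 0}])

```text
clock: 3.7
ee_pos: [434.0, -347.7, 402.9]
eef_rot: [0.001, 0.184, 0.983, -0.0]
wrist_force: [-0.5, 0.2, -3.2]
grip_width: 8.3
```

```bash
python3 -c "
from st import *
goto(s,450,167,400,67.2)"
```

```text
3.7 [ 434.  -347.7  402.9] F [-0.5  0.2 -3.2] w 8.3 q [-0.7  0.   1.1  0.   2.  -1.9] tilt [ 0. -0. -1.]
to (450, 167, 400, 67.2) d [ 6.9 19.4  0.1] roll 0.26 az now 68.8
```

Call:
servo_tool(deltas=[{"claw": 1,"dx": 0.2,"dy": 0.5,"dz": 0,"roll": 0},{"claw": 1,"dx": 0.5,"dy": 1.5,"dz": 0,"roll": 0},{"claw": 1,"dx": 0.9,"dy": 2.6,"dz": 0,"roll": 0},{"claw": 1,"dx": 1.3,"dy": 3.8,"dz": 0,"roll": 0},{"claw": 1,"dx": 1.8,"dy": 5,"dz": 0,"roll": 0},{"claw": 1,"dx": 2.2,"dy": 6.2,"dz": 0,"roll": 0},{"claw": 1,"dx": 2.6,"dy": 7.4,"dz": 0,"roll": 0},{"claw": 1,"dx": 3.0,"dy": 8.5,"dz": 0,"roll": 0},{"claw": 1,"dx": 3.4,"dy": 9.5,"dz": 0,"roll": 0.1},{"claw": 1,"dx": 3.7,"dy": 10.5,"dz": 0,"roll": 0.2}])

```text
clock: 4.53
ee_pos: [441.9, -67.4, 399.6]
eef_rot: [-0.001, 0.194, 0.981, 0.0]
wrist_force: [1.0, -0.7, -4.8]
grip_width: 8.2
```

```bash
python3 -c "
from st import *
goto(s,450,167,400,67.2)"
```

```text
4.53 [441.9 -67.4 399.6] F [ 1.  -0.7 -4.8] w 8.2 q [-0.2 -0.3  1.4  0.   2.  -1.4] tilt [-0.  0. -1.]
to (450, 167, 400, 67.2) d [ 3.3  8.8 -0. ] roll 0.06 az now 67.6
```

Call:
servo_tool(deltas=[{"claw": 1,"dx": 0.4,"dy": 1,"dz": 0,"roll": 0},{"claw": 1,"dx": 0.8,"dy": 2.1,"dz": 0,"roll": 0},{"claw": 1,"dx": 1.2,"dy": 3.3,"dz": 0,"roll": 0},{"claw": 1,"dx": 1.7,"dy": 4.5,"dz": 0,"roll": 0},{"claw": 1,"dx": 2.1,"dy": 5.7,"dz": 0,"roll": 0},{"claw": 1,"dx": 2.6,"dy": 6.8,"dz": 0,"roll": 0},{"claw": 1,"dx": 2.9,"dy": 7.8,"dz": 0,"roll": 0},{"claw": 1,"dx": 3.2,"dy": 8.5,"dz": 0,"roll": 0.1},{"claw": 1,"dx": 3.3,"dy": 8.8,"dz": 0,"roll": 0.1},{"claw": 1,"dx": 3.3,"dy": 8.8,"dz": 0,"roll": 0.1}])

```text
clock: 5.37
ee_pos: [449.9, 166.9, 399.4]
eef_rot: [-0.002, 0.198, 0.98, -0.001]
wrist_force: [-0.0, -0.9, -3.6]
grip_width: 8.4
```

```bash
python3 -c "
from st import *
goto(s,450,167,250,67.2)
for n in('top','side'): 
  d=robot.get_image(n);cv2.imwrite(f'pics/{n}6.png',d['color'][:,:,::-1])
a=cv2.imread('pics/top6.png')[130:330,90:370];b=cv2.imread('pics/side6.png')[90:390,130:410]
cv2.imwrite('pics/p6.png',np.hstack([cv2.resize(a,(420,300)),b]))
"
```

```text
5.37 [449.9 166.9 399.4] F [-0.  -0.9 -3.6] w 8.4 q [ 0.3 -0.2  1.3  0.   2.  -0.9] tilt [-0. -0. -1.]
to (450, 167, 250, 67.2) d [-0.  0.  6.] roll -0.01 az now 67.1
```

View pics/p6.png

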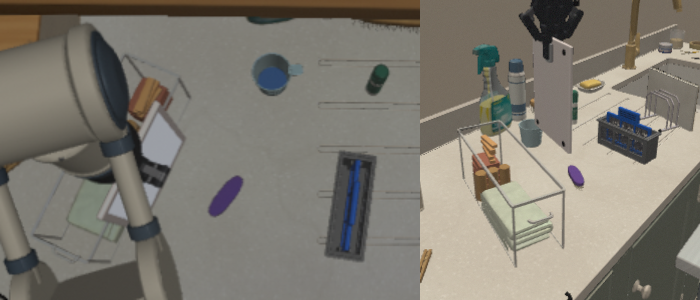

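The picture shows the pad held upright in the air in front of the box's long side, with the cassette and brush undisturbed. Lowering it now.

Call:
servo_tool(deltas=[{"claw": 1,"dx": 0,"dy": 0,"dz": 0.4,"roll": 0},{"claw": 1,"dx": 0,"dy": 0,"dz": 1.1,"roll": 0},{"claw": 1,"dx": 0,"dy": 0,"dz": 1.9,"roll": 0},{"claw": 1,"dx": 0,"dy": 0,"dz": 2.7,"roll": 0},{"claw": 1,"dx": 0,"dy": 0,"dz": 3.6,"roll": 0},{"claw": 1,"dx": 0,"dy": 0,"dz": 4.4,"roll": 0},{"claw": 1,"dx": 0,"dy": 0,"dz": 5.1,"roll": 0},{"claw": 1,"dx": 0,"dy": 0,"dz": 5.7,"roll": 0},{"claw": 1,"dx": 0,"dy": 0,"dz": 5.9,"roll": 0},{"claw": 1,"dx": 0,"dy": 0,"dz": 5.9,"roll": 0}])

```text
clock: 6.3
ee_pos: [449.9, 164.2, 251.6]
eef_rot: [-0.002, 0.2, 0.98, -0.001]
wrist_force: [0.3, -0.9, -2.9]
grip_width: 8.5
```

Call:
servo_tool(deltas=[{"claw": 1,"dx": 0,"dy": 0,"dz": 0.03,"roll": 0},{"claw": 1,"dx": 0,"dy": 0,"dz": 0.06,"roll": 0},{"claw": 1,"dx": 0,"dy": 0,"dz": 0.09,"roll": 0},{"claw": 1,"dx": 0,"dy": 0,"dz": 0.12,"roll": 0},{"claw": 1,"dx": 0,"dy": 0,"dz": 0.12,"roll": 0}])

```text
clock: 6.72
ee_pos: [450.6, 165.3, 251.4]
eef_rot: [0.0, 0.2, 0.98, 0.0]
wrist_force: [-0.4, -0.1, -3.8]
grip_width: 8.1
```

Call:
servo_tool(deltas=[{"claw": 1,"dx": 0,"dy": 0,"dz": 0.04,"roll": 0},{"claw": 1,"dx": 0,"dy": 0,"dz": 0.08,"roll": 0},{"claw": 1,"dx": 0,"dy": 0,"dz": 0.12,"roll": 0},{"claw": 1,"dx": 0,"dy": 0,"dz": 0.12,"roll": 0}])

```text
clock: 7.05
ee_pos: [450.4, 165.3, 247.6]
eef_rot: [-0.0, 0.2, 0.98, -0.0]
wrist_force: [0.6, 0.7, -2.8]
grip_width: 8.0
```

Call:
servo_tool(deltas=[{"claw": 1,"dx": 0,"dy": 0,"dz": 0.04,"roll": 0},{"claw": 1,"dx": 0,"dy": 0,"dz": 0.08,"roll": 0},{"claw": 1,"dx": 0,"dy": 0,"dz": 0.12,"roll": 0},{"claw": 1,"dx": 0,"dy": 0,"dz": 0.12,"roll": 0}])

```text
clock: 7.38
ee_pos: [450.4, 165.4, 245.9]
eef_rot: [0.0, 0.2, 0.98, 0.0]
wrist_force: [-2.2, 0.7, 3.5]
grip_width: 8.3
```

Contact was felt (+3.5 N). Next I'll open the jaws to about 30 mm as a cage while moving towards the box, so the pad tips back under control.

Call:
servo_tool(deltas=[{"claw": 0.6,"dx": 0,"dy": 0.1,"dz": -0.06,"roll": 0},{"claw": 0.5,"dx": 0,"dy": 0.25,"dz": -0.06,"roll": 0},{"claw": 0.4,"dx": 0,"dy": 0.4,"dz": -0.06,"roll": 0},{"claw": 0.3,"dx": 0,"dy": 0.6,"dz": -0.06,"roll": 0},{"claw": 0.3,"dx": 0,"dy": 0.75,"dz": -0.06,"roll": 0},{"claw": 0.3,"dx": 0,"dy": 0.9,"dz": -0.06,"roll": 0}])

```text
clock: 7.88
ee_pos: [459.5, 186.5, 246.2]
eef_rot: [-0.0, 0.2, 0.98, -0.0]
wrist_force: [-0.4, 0.2, 0.0]
grip_width: 29.7
```

```bash
python3 -c "
from st import *
d=robot.get_image('side');cv2.imwrite('pics/s7.png',cv2.resize(d['color'][90:300,150:370,::-1],None,fx=2.5,fy=2.5))
"
```

```text
7.88 [459.5 186.5 246.2] F [-0.4  0.2  0. ] w 29.7 q [ 0.3 -0.2  1.6  0.   1.7 -0.8] tilt [-0. -0. -1.]
```

View pics/s7.png

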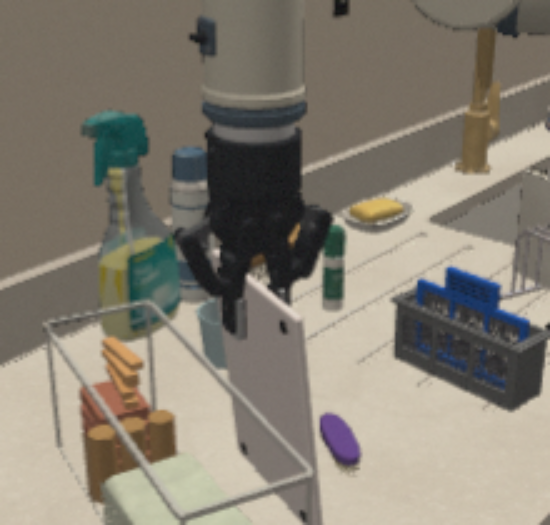

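The pad is still in the jaws, top at (265,285), and is starting to lean against the box-side finger (232,315). Continuing.

Call:
servo_tool(deltas=[{"claw": 0.3,"dx": 0,"dy": 0.15,"dz": 0,"roll": 0},{"claw": 0.3,"dx": 0,"dy": 0.35,"dz": 0,"roll": 0},{"claw": 0.3,"dx": 0,"dy": 0.55,"dz": 0,"roll": 0},{"claw": 0.3,"dx": 0,"dy": 0.75,"dz": 0,"roll": 0},{"claw": 0.3,"dx": 0,"dy": 0.95,"dz": 0,"roll": 0},{"claw": 0.3,"dx": 0,"dy": 1.15,"dz": 0,"roll": 0},{"claw": 0.3,"dx": 0,"dy": 1.35,"dz": 0,"roll": 0},{"claw": 0.3,"dx": 0,"dy": 1.55,"dz": 0,"roll": 0},{"claw": 0.3,"dx": 0,"dy": 1.75,"dz": 0,"roll": 0},{"claw": 0.3,"dx": 0,"dy": 1.9,"dz": 0,"roll": 0}])

```text
clock: 8.77
ee_pos: [478.1, 230.2, 246.4]
eef_rot: [-0.0, 0.2, 0.98, 0.0]
wrist_force: [0.8, 0.3, 0.3]
grip_width: 29.6
```

Call:
servo_tool(deltas=[{"claw": 0.1,"dx": 0,"dy": 0,"dz": 0,"roll": 0},{"claw": -0.1,"dx": 0,"dy": 0,"dz": 0,"roll": 0},{"claw": -0.1,"dx": 0,"dy": 0,"dz": 0,"roll": 0}])

```text
clock: 9.02
ee_pos: [477.8, 229.6, 246.4]
eef_rot: [-0.0, 0.2, 0.98, -0.0]
wrist_force: [-0.8, -0.2, 0.4]
grip_width: 46.8
```

```bash
python3 -c "
from st import *
d=robot.get_image('side');cv2.imwrite('pics/s8.png',cv2.resize(d['color'][90:340,150:370,::-1],None,fx=2.3,fy=2.3))
"
```

```text
9.02 [477.8 229.6 246.4] F [-0.8 -0.2  0.4] w 46.8 q [ 0.4 -0.1  1.5 -0.   1.7 -0.8] tilt [-0. -0. -1.]
```

View pics/s8.png

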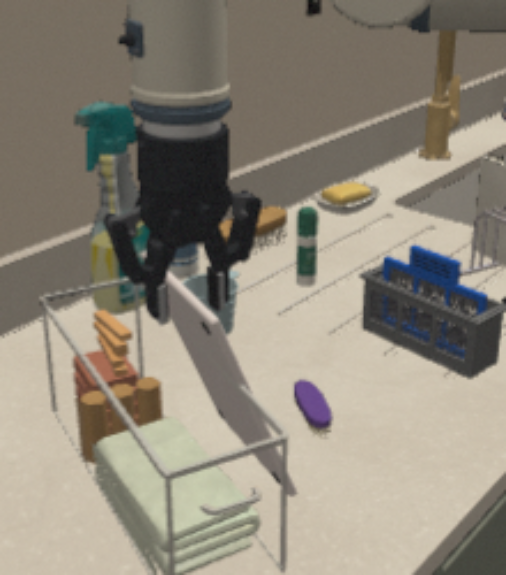

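The pad is now leaning on the rim with its top at (170,275) between the open fingers, and the box hasn't moved. Retreating straight up.

Call:
servo_tool(deltas=[{"claw": -0.1,"dx": 0,"dy": 0,"dz": -0.5,"roll": 0},{"claw": -0.1,"dx": 0,"dy": 0,"dz": -1.2,"roll": 0},{"claw": -0.1,"dx": 0,"dy": 0,"dz": -2.0,"roll": 0},{"claw": -0.1,"dx": 0,"dy": 0,"dz": -3.0,"roll": 0},{"claw": -0.1,"dx": 0,"dy": 0,"dz": -3.8,"roll": 0},{"claw": -0.5,"dx": 0,"dy": 0,"dz": -3.8,"roll": 0.5}])

```text
clock: 9.57
ee_pos: [478.2, 229.7, 348.2]
eef_rot: [0.004, 0.225, 0.974, 0.003]
wrist_force: [0.3, -0.1, 0.5]
grip_width: 57.9
```

```bash
python3 -c "
from st import *
goto(s,428.7,-137,260,-6.8)"
```

```text
9.57 [478.2 229.7 348.2] F [ 0.3 -0.1  0.5] w 57.9 q [ 0.4 -0.1  1.3 -0.   1.9 -0.7] tilt [ 0.  0. -1.]
to (428.7, -137, 260, -6.8) d [ -4.6 -14.1   3.5] roll 11.79 az now 64.0
```

Call:
servo_tool(deltas=[{"claw": -1,"dx": -0.4,"dy": -1.2,"dz": 0,"roll": 1.1},{"claw": -1,"dx": -0.8,"dy": -2.6,"dz": 0,"roll": 2.3},{"claw": -1,"dx": -1.3,"dy": -4.1,"dz": 0,"roll": 3.5},{"claw": -1,"dx": -1.8,"dy": -5.6,"dz": 0,"roll": 4.7},{"claw": -1,"dx": -2.3,"dy": -7.1,"dz": 0,"roll": 5.9},{"claw": -1,"dx": -2.8,"dy": -8.6,"dz": 0.5,"roll": 7.1},{"claw": -1,"dx": -3.3,"dy": -10.1,"dz": 1,"roll": 8.3},{"claw": -1,"dx": -3.8,"dy": -11.6,"dz": 1.5,"roll": 9.5},{"claw": -1,"dx": -4.3,"dy": -13.1,"dz": 2,"roll": 10.7},{"claw": -1,"dx": -4.6,"dy": -14.1,"dz": 2.5,"roll": 11.8}])

```text
clock: 10.4
ee_pos: [425.4, -140.5, 279.6]
eef_rot: [0.001, 0.751, 0.661, -0.0]
wrist_force: [0.0, -0.0, 0.1]
grip_width: 85.5
```

Run:
```python
from st import *
goto(s,428.7,-137,180,-6.8)
out=[]
for n,(x,y,w,h) in dict(side=(145,90,220,190),top=(95,130,220,190)).items():
    d=robot.get_image(n);np.savez(f"pics/{n}9.npz",**d)
    out.append(cv2.resize(d["color"][y:y+h,x:x+w,::-1],None,fx=1.8,fy=1.8,interpolation=2))
cv2.imwrite("pics/p9.png",np.hstack(out))
```

```text
10.4 [ 425.4 -140.5  279.6] F [ 0.  -0.   0.1] w 85.5 q [-0.4 -0.3  1.7 -0.   1.8 -0.3] tilt [ 0. -0. -1.]
to (428.7, -137, 180, -6.8) d [0.2 0.1 4. ] roll -0.09 az now -7.3
```

View pics/p9.png

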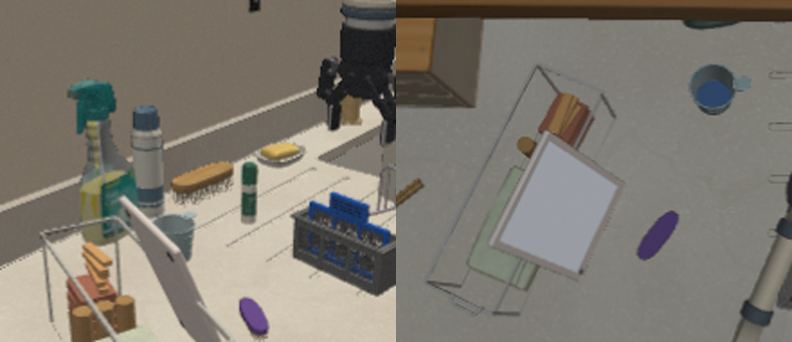

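The side crop shows the pad leaning upright on the rim. In the top crop the lit face has corners at (548,133), (625,180), (583,278) and (492,265).

Run:
```python
from h import *
np.set_printoptions(precision=1,suppress=True)
d=load("pics/top9.npz")
px=lambda p:(np.array(p)-[396,0])/1.8+[95,130]-.25
for th in(18,20,22):
    a=np.radians(th);zt=220*np.cos(a)+9*np.sin(a);zb=9*np.sin(a)
    T=onz(d,px([(548,133),(492,265)]),zt);B=onz(d,px([(625,180),(583,278)]),zb)
    h=(B.mean(0)-T.mean(0))[:2];w=T[0]-T[1];wb=B[0]-B[1]
    n=np.array([w[1],-w[0]])/np.hypot(*w[:2])
    print(th,"top",T.ravel(),"bot",B.ravel(),"w",np.hypot(*w[:2]),np.hypot(*wb[:2]),"yaw",np.degrees(np.arctan2(-n[1],-n[0])),np.degrees(np.arctan2(wb[0],-wb[1])),"implied tilt",np.degrees(np.arctan2(h@n,zt-zb)),"face ctr",(T.mean(0)+B.mean(0))/2)
g=cv2.cvtColor(d["color"],cv2.COLOR_RGB2HSV);m=((g[...,2]>150)).astype(np.uint8);m=cv2.morphologyEx(m,cv2.MORPH_OPEN,np.ones((3,3)))
k,l,st,ce=cv2.connectedComponentsWithStats(m[200:290,140:230])
i=1+np.argmax(st[1:,4]);c=cv2.minAreaRect(np.argwhere(l==i)[:,::-1].astype(np.float32));print(st[i],ce[i]+[140,200],c)
cn=max(cv2.findContours((l==i).astype(np.uint8),0,2)[0],key=cv2.contourArea)
q=cv2.approxPolyDP(cn,6,True).reshape(-1,2)+[140,200];print("glow corners",q.tolist())
```

```text
18 top [552.6 201.8 212.  387.7 259.4 212. ] bot [531.8 132.1   2.8 384.3 187.7   2.8] w 174.61374342587953 157.5965841301237 yaw 70.74974745530987 69.33962247157005 implied tilt 18.68418158864554 face ctr [464.1 195.2 107.4]
20 top [553.1 202.4 209.8 387.9 260.1 209.8] bot [531.7 132.    3.1 384.3 187.6   3.1] w 175.03177684366847 157.55513837267748 yaw 70.74974745530987 69.33962247157007 implied tilt 19.079259477899985 face ctr [464.2 195.5 106.4]
22 top [553.7 203.  207.4 388.  260.8 207.4] bot [531.6 132.    3.4 384.3 187.6   3.4] w 175.49831551937515 157.5142159107484 yaw 70.74974745530986 69.33962247157002 implied tilt 19.524095258998074 face ctr [464.4 195.8 105.4]
[  14   10   63   70 2571] [185.4 246. ] ((46.30000686645508, 45.900001525878906), (45.16857147216797, 60.37383270263672), 26.56505012512207)
glow corners [[179, 210], [154, 263], [195, 279], [216, 233]]
```

Run:
```python
from h import *
np.set_printoptions(precision=1,suppress=True)
d=load("pics/top9.npz")
c,r=ray(d,[[179,210],[154,263],[195,279],[216,233]])  # top far, top near, bottom near, bottom far
for th in(18,20,22):
  for yaw in(67.2,69):
    a,y=np.radians(th),np.radians(yaw)
    n=np.array([-np.cos(y)*np.cos(a),-np.sin(y)*np.cos(a),np.sin(a)]) # lit normal
    u=np.array([np.cos(y)*np.sin(a),np.sin(y)*np.sin(a),np.cos(a)]);w=np.array([-np.sin(y),np.cos(y),0])
    # face plane passes rim: back meets rim line at front mid (480,213,138)
    P0=np.array([480,213,138.])+9*n
    X=c+r*(((P0-c)@n)/(r@n))[:,None]
    U=(X-P0)@u;W=(X-P0)@w;f=X.mean(0)
    print(th,yaw,"ctr",f,"U",U,"W",W,"h",U[:2].mean()-U[2:].mean(),"ang top/bot skew",np.degrees(np.arctan((U[0]-U[1])/(W[1]-W[0]))),np.degrees(np.arctan((U[3]-U[2])/(W[2]-W[3]))),"side",np.degrees(np.arctan((W[0]-W[3])/(U[0]-U[3]))))
    print("   height of ctr expected",110*np.cos(a)+9*np.sin(a))
```

```text
18 67.2 ctr [468.6 198.5 112.3] U [  70.    65.6 -129.6 -125.6] W [-58.5  70.9  69.7 -62.7] h 195.43388905277172 ang top/bot skew 1.9727279211155881 1.7458544214632346 side 1.2269242862002545
   height of ctr expected 107.39736974184142
18 69 ctr [468.8 198.3 112.6] U [  67.    69.2 -125.3 -129.5] W [-59.2  70.4  71.1 -61.5] h 195.4831426767131 ang top/bot skew -0.9966062267373804 -1.8175964041934956 side 0.6753874533546573
   height of ctr expected 107.39736974184142
20 67.2 ctr [468.4 198.2 114.6] U [  66.5   62.2 -122.5 -118.8] W [-58.9  71.   69.5 -61.9] h 184.9980234301692 ang top/bot skew 1.8813730967396272 1.64597919355589 side 0.9236756909756231
   height of ctr expected 106.44436957638095
20 69 ctr [468.6 198.1 114.9] U [  63.6   65.7 -118.4 -122.3] W [-59.6  70.5  71.  -60.7] h 185.0200624562317 ang top/bot skew -0.9504248228396922 -1.7136224249804797 side 0.3110404134591341
   height of ctr expected 106.44436957638095
22 67.2 ctr [468.3 198.  116.7] U [  63.3   59.2 -116.3 -112.8] W [-59.3  71.1  69.3 -61.2] h 175.82949403312153 ang top/bot skew 1.800196960838808 1.5587054476082833 side 0.6192500115829365
   height of ctr expected 105.36168334308984
22 69 ctr [468.5 197.9 116.9] U [  60.5   62.6 -112.4 -116.1] W [-60.   70.6  70.9 -59.9] h 175.82947434984078 ang top/bot skew -0.9093922013892275 -1.6227663226506024 side -0.05371074175221112
   height of ctr expected 105.36168334308984
```

Call:
servo_tool(deltas=[{"claw": -1,"dx": 0.2,"dy": 0.1,"dz": 0.8,"roll": -0.1},{"claw": -1,"dx": 0.2,"dy": 0.1,"dz": 1.8,"roll": -0.1},{"claw": -1,"dx": 0.2,"dy": 0.1,"dz": 2.6,"roll": -0.1},{"claw": -1,"dx": 0.2,"dy": 0.1,"dz": 3.4,"roll": -0.1},{"claw": -1,"dx": 0.2,"dy": 0.1,"dz": 3.8,"roll": -0.1},{"claw": -1,"dx": 0.2,"dy": 0.1,"dz": 3.9,"roll": -0.1},{"claw": -1,"dx": 0.2,"dy": 0.1,"dz": 3.9,"roll": -0.1},{"claw": -1,"dx": 0.2,"dy": 0.1,"dz": 3.9,"roll": -0.1}])

```text
clock: 11.17
ee_pos: [430.1, -132.8, 183.1]
eef_rot: [0.001, 0.744, 0.668, 0.001]
wrist_force: [-0.1, -0.3, 0.1]
grip_width: 85.5
```

Run:
```python
from st import *
goto(s,428.7,-137,165,-6.8)
d=robot.get_image("side")
cv2.imwrite("pics/p10.png",cv2.resize(d["color"][150:260,295:385,::-1],None,fx=5,fy=5,interpolation=2))
```

```text
11.17 [ 430.1 -132.8  183.1] F [-0.1 -0.3  0.1] w 85.5 q [-0.4 -0.3  1.8  0.   1.6 -0.3] tilt [ 0. -0. -1.]
to (428.7, -137, 165, -6.8) d [-0.2 -0.   0.7] roll 0.1 az now -6.2
```

View pics/p10.png

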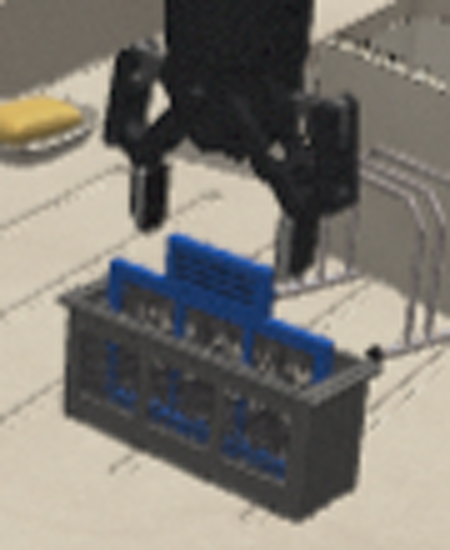

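The fingertips (150,228) and (298,270) straddle the tab, level with its top (168–272, 236–268), with clearance at both ends. Going down 20 mm, then closing.

Call:
servo_tool(deltas=[{"claw": -1,"dx": -0.16,"dy": 0,"dz": 0.2,"roll": 0.1},{"claw": -1,"dx": -0.16,"dy": 0,"dz": 0.4,"roll": 0.1},{"claw": -1,"dx": -0.16,"dy": 0,"dz": 0.6,"roll": 0.1},{"claw": -1,"dx": -0.16,"dy": 0,"dz": 0.78,"roll": 0.1},{"claw": -1,"dx": -0.16,"dy": 0,"dz": 0.78,"roll": 0.1},{"claw": -1,"dx": -0.16,"dy": 0,"dz": 0.78,"roll": 0.1}])

```text
clock: 11.72
ee_pos: [428.9, -136.7, 161.3]
eef_rot: [-0.001, 0.748, 0.664, -0.0]
wrist_force: [-0.1, -0.4, -0.6]
grip_width: 85.7
```

Call:
servo_tool(deltas=[{"claw": -0.7,"dx": 0,"dy": 0,"dz": 0,"roll": 0},{"claw": -0.6,"dx": 0,"dy": 0,"dz": 0,"roll": 0},{"claw": -0.4,"dx": 0,"dy": 0,"dz": 0,"roll": 0},{"claw": 0,"dx": 0,"dy": 0,"dz": 0,"roll": 0},{"claw": 1,"dx": 0,"dy": 0,"dz": 0,"roll": 0},{"claw": 1,"dx": 0,"dy": 0,"dz": 0,"roll": 0}])

```text
clock: 12.22
ee_pos: [429.4, -136.9, 162.6]
eef_rot: [0.001, 0.748, 0.664, 0.0]
wrist_force: [1.1, -0.8, 6.1]
grip_width: 68.9
```

Call:
servo_tool(deltas=[{"claw": 1,"dx": 0,"dy": 0,"dz": -0.2,"roll": 0},{"claw": 1,"dx": 0,"dy": 0,"dz": -0.6,"roll": 0},{"claw": 1,"dx": 0,"dy": 0,"dz": -1,"roll": 0},{"claw": 1,"dx": 0,"dy": 0,"dz": -1.5,"roll": 0},{"claw": 1,"dx": 0,"dy": 0,"dz": -2,"roll": 0},{"claw": 1,"dx": 0,"dy": 0,"dz": -2.5,"roll": 0},{"claw": 1,"dx": 0,"dy": 0,"dz": -3,"roll": 0},{"claw": 1,"dx": 0,"dy": 0,"dz": -3.5,"roll": 0},{"claw": 1,"dx": 0,"dy": 0,"dz": -4,"roll": 0},{"claw": 1,"dx": 0,"dy": 0,"dz": -4,"roll": 0}])

```text
clock: 13.05
ee_pos: [429.8, -137.1, 265.5]
eef_rot: [0.002, 0.748, 0.664, 0.001]
wrist_force: [0.6, -0.1, 0.4]
grip_width: 69.1
```

Run:
```python
from st import *
goto(s,425,-45,262,-22)
goto(s,425,-45,172,-22)
d=robot.get_image("side");np.savez("pics/s11.npz",**d)
cv2.imwrite("pics/p11.png",cv2.resize(d["color"][130:260,270:400,::-1],None,fx=4,fy=4,interpolation=2))
```

```text
13.05 [ 429.8 -137.1  265.5] F [ 0.6 -0.1  0.4] w 69.1 q [-0.4 -0.3  1.7  0.   1.8 -0.3] tilt [ 0. -0. -1.]
to (425, -45, 262, -22) d [ 3.6 -0.6  0.1] roll 2.53 az now -6.8
to (425, -45, 172, -22) d [ 3.6 -0.7  3.7] roll 2.53 az now -6.8
```

View pics/p11.png

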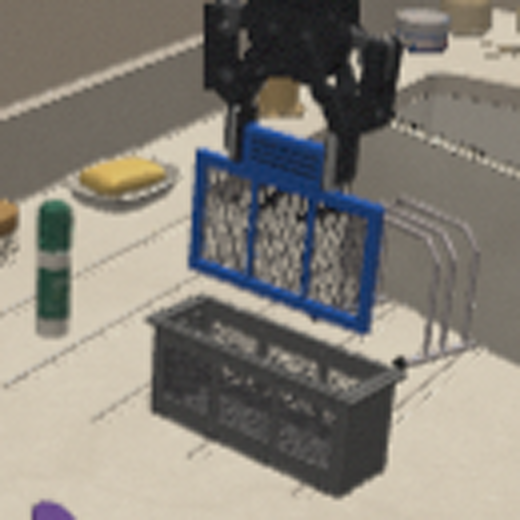

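The screen is fully out of the cassette, which is still standing; the screen's lower edge (190–370, 262–325) is well above the cassette rim. My tool can't tilt, so I'll pivot the screen in the jaws by pressing its lower edge on clear worktop.

Call:
servo_tool(deltas=[{"claw": 1,"dx": 0.5,"dy": -0.1,"dz": 0,"roll": 0.3},{"claw": 1,"dx": 1.2,"dy": -0.2,"dz": 0,"roll": 0.8},{"claw": 1,"dx": 1.9,"dy": -0.3,"dz": 0,"roll": 1.3},{"claw": 1,"dx": 2.6,"dy": -0.5,"dz": 0,"roll": 1.8},{"claw": 1,"dx": 3.3,"dy": -0.6,"dz": 0,"roll": 2.3},{"claw": 1,"dx": 3.6,"dy": -0.6,"dz": 0,"roll": 2.5},{"claw": 1,"dx": 3.6,"dy": -0.6,"dz": 1,"roll": 2.5},{"claw": 1,"dx": 3.6,"dy": -0.6,"dz": 2.2,"roll": 2.5},{"claw": 1,"dx": 3.6,"dy": -0.6,"dz": 3.4,"roll": 2.5},{"claw": 1,"dx": 3.6,"dy": -0.6,"dz": 3.7,"roll": 2.5}])

```text
clock: 13.93
ee_pos: [422.6, -45.1, 163.3]
eef_rot: [-0.003, 0.828, 0.56, -0.003]
wrist_force: [-1.2, 0.3, -2.1]
grip_width: 68.5
```

Call:
servo_tool(deltas=[{"claw": 1,"dx": 0,"dy": 0,"dz": 0.15,"roll": 0},{"claw": 1,"dx": 0,"dy": 0,"dz": 0.3,"roll": 0},{"claw": 1,"dx": 0,"dy": 0,"dz": 0.4,"roll": 0},{"claw": 1,"dx": 0,"dy": 0,"dz": 0.4,"roll": 0}])

```text
clock: 14.27
ee_pos: [425.4, -45.8, 160.5]
eef_rot: [0.001, 0.828, 0.56, 0.001]
wrist_force: [0.2, -0.5, -1.7]
grip_width: 68.9
```

Call:
servo_tool(deltas=[{"claw": 1,"dx": 0,"dy": 0,"dz": 0.06,"roll": 0},{"claw": 1,"dx": 0,"dy": 0,"dz": 0.12,"roll": 0},{"claw": 1,"dx": 0,"dy": 0,"dz": 0.16,"roll": 0},{"claw": 1,"dx": 0,"dy": 0,"dz": 0.16,"roll": 0},{"claw": 1,"dx": 0,"dy": 0,"dz": 0.16,"roll": 0}])

```text
clock: 14.68
ee_pos: [425.4, -45.7, 156.7]
eef_rot: [0.001, 0.828, 0.56, 0.001]
wrist_force: [-0.1, 0.0, 5.8]
grip_width: 69.0
```

Call:
servo_tool(deltas=[{"claw": 1,"dx": 0,"dy": 0,"dz": 0.04,"roll": 0},{"claw": 1,"dx": 0,"dy": 0,"dz": 0.08,"roll": 0},{"claw": 1,"dx": 0,"dy": 0,"dz": 0.08,"roll": 0}])

```text
clock: 14.93
ee_pos: [425.4, -45.7, 156.6]
eef_rot: [0.001, 0.828, 0.56, 0.001]
wrist_force: [-3.3, 1.4, 16.2]
grip_width: 69.0
```

Call:
servo_tool(deltas=[{"claw": 1,"dx": 0.1,"dy": 0,"dz": 0,"roll": 0},{"claw": 1,"dx": 0.25,"dy": 0,"dz": 0,"roll": 0},{"claw": 1,"dx": 0.4,"dy": 0,"dz": 0,"roll": 0},{"claw": 1,"dx": 0.55,"dy": 0,"dz": 0.02,"roll": 0},{"claw": 1,"dx": 0.7,"dy": 0,"dz": 0.04,"roll": 0},{"claw": 1,"dx": 0.85,"dy": 0,"dz": 0.06,"roll": 0},{"claw": 1,"dx": 1,"dy": 0,"dz": 0.09,"roll": 0},{"claw": 1,"dx": 1.15,"dy": 0,"dz": 0.12,"roll": 0},{"claw": 1,"dx": 1.3,"dy": 0,"dz": 0.16,"roll": 0},{"claw": 1,"dx": 1.4,"dy": 0,"dz": 0.19,"roll": 0}])

```text
clock: 15.77
ee_pos: [438.6, -13.9, 152.1]
eef_rot: [0.002, 0.828, 0.56, 0.0]
wrist_force: [-2.9, -0.8, 16.2]
grip_width: 68.6
```

```bash
cat > tilt.py <<'E'
from st import *
# blue frame: left/right frame edges in side view -> direction in screen's own vertical plane
def blue(d):
    h=cv2.cvtColor(d["color"],cv2.COLOR_RGB2HSV)
    m=cv2.inRange(h,(105,150,50),(122,255,255));m[:150]=0
    if len(d.get("roi",[])): pass
    k,l,st,ce=cv2.connectedComponentsWithStats(cv2.dilate(m,np.ones((5,5))))
    i=1+np.argmax(st[1:,4]);mm=((l==i)&(m>0));return np.argwhere(mm)[:,::-1],st[i]
E
python3 - <<'E'
from tilt import *
goto(s,450,-20,165,-22)
for n in("side","top"):
    d=robot.get_image(n);np.savez(f"pics/{n}12.npz",**d)
    p,st=blue(d);print(n,st,len(p))
    hull=cv2.convexHull(p.astype(np.int32));q=cv2.approxPolyDP(hull,3,True).reshape(-1,2);print(q.tolist())
E
```

```text
15.77 [438.6 -13.9 152.1] F [-2.9 -0.8 16.2] w 68.6 q [-0.1 -0.3  1.9 -0.   1.6  0.3] tilt [ 0. -0. -1.]
to (450, -20, 165, -22) d [-0.1  0.5 -0.5] roll 0.02 az now -21.9
side [ 297  210   42   58 1130] 395
[[336, 265], [304, 240], [299, 223], [303, 213], [312, 217], [331, 239]]
top [263 268  27  30 393] 95
[[287, 270], [276, 295], [265, 290], [276, 274]]
```

Call:
servo_tool(deltas=[{"claw": 1,"dx": 0,"dy": 0,"dz": -0.4,"roll": 0},{"claw": 1,"dx": 0,"dy": 0,"dz": -1,"roll": 0},{"claw": 1,"dx": 0,"dy": 0,"dz": -1.8,"roll": 0},{"claw": 1,"dx": 0,"dy": 0,"dz": -2.6,"roll": 0},{"claw": 1,"dx": 0,"dy": 0,"dz": -3.3,"roll": 0},{"claw": 1,"dx": 0,"dy": 0,"dz": -3.6,"roll": 0},{"claw": 1,"dx": 0,"dy": 0,"dz": -3.6,"roll": 0},{"claw": 1,"dx": 0,"dy": 0,"dz": -3.6,"roll": 0}])

```text
clock: 16.53
ee_pos: [437.9, -13.2, 238.1]
eef_rot: [-0.0, 0.828, 0.56, -0.0]
wrist_force: [0.7, -0.0, -1.2]
grip_width: 68.5
```

Run:
```python
from tilt import *
goto(s,444.6,145.7,241,-22)
p=s["ee_pos"];yaw=np.radians(68);v=np.array([np.cos(yaw),np.sin(yaw),0]);w=np.array([-np.sin(yaw),np.cos(yaw),0])
ax=p-[0,0,50]
d=robot.get_image("side");np.savez("pics/s13.npz",**d)
im=cv2.resize(d["color"][130:280,240:390,::-1],None,fx=4,fy=4,interpolation=2)
for th,col in((0,(0,0,255)),(19.5,(0,255,0))):
    a=np.radians(th);u=v*np.sin(a)+np.array([0,0,np.cos(a)]);n=v*np.cos(a)-np.array([0,0,np.sin(a)])
    c=[ax+u*(h-61)+w*q+4*n for h,q in((45,75),(45,-75),(-45,-75),(-45,75))]
    q=proj(d,c);print(th,np.round(q).tolist());cv2.polylines(im,[np.int32((q-[240,130]+.5)*4)],True,col,1)
cv2.imwrite("pics/p12.png",im)
b,st=blue(d);print(cv2.approxPolyDP(cv2.convexHull(b.astype(np.int32)),2,True).reshape(-1,2).tolist())
```

```text
16.53 [437.9 -13.2 238.1] F [ 0.7 -0.  -1.2] w 68.5 q [-0.1 -0.4  1.8  0.   1.7  0.3] tilt [-0.  0. -1.]
to (444.6, 145.7, 241, -22) d [ 6.  -2.1 -0.1] roll 0.03 az now -21.8
0 [[330.0, 208.0], [295.0, 187.0], [294.0, 218.0], [328.0, 242.0]]
19.5 [[332.0, 208.0], [297.0, 186.0], [305.0, 213.0], [340.0, 237.0]]
[[338, 237], [305, 213], [299, 187], [306, 181], [317, 188], [333, 207]]
```

```bash
cat >> tilt.py <<'E'
def model(d,p,th,off=0,yawd=68):
    y=np.radians(yawd);v=np.array([np.cos(y),np.sin(y),0]);w=np.array([-np.sin(y),np.cos(y),0])
    a=np.radians(th);u=v*np.sin(a)+np.array([0,0,np.cos(a)]);n=v*np.cos(a)-np.array([0,0,np.sin(a)])
    ax=p-[0,0,50];L=[ax+u*(h-61)-w*75+4*n for h in(40,-40)];Rr=[ax+u*(h-61)+w*75-4*n for h in(40,-40)]
    return proj(d,L),proj(d,Rr)
def edges(d,p):
    g=cv2.GaussianBlur(d["color"].astype(np.float32),(0,0),.6);b=g[...,2]-g[...,0] # blueness
    res=[]
    for side in(0,1):
        q=model(d,p,15)[side];pts=[]
        for r in range(int(q[0,1])+3,int(q[1,1])-2):
            c=q[0,0]+(r-q[0,1])*(q[1,0]-q[0,0])/(q[1,1]-q[0,1])
            x=np.arange(int(c)-8,int(c)+9);y=b[r,x];
            g_=np.diff(y)*(1 if side==0 else -1)
            i=np.argmax(g_[1:-1])+1;sub=0.5*(g_[i-1]-g_[i+1])/(g_[i-1]-2*g_[i]+g_[i+1]+1e-6)
            if g_[i]>15: pts.append((x[i]+.5+np.clip(sub,-.5,.5),r))
        pts=np.array(pts);l=cv2.fitLine(pts.astype(np.float32),cv2.DIST_HUBER,0,.01,.01).ravel()
        ang=l[0]/l[1]
        ths=np.arange(0,35,.5);sl=[(lambda z:(z[1,0]-z[0,0])/(z[1,1]-z[0,1]))(model(d,p,t)[side]) for t in ths]
        res.append((len(pts),round(float(ang),3),float(np.interp(ang,sl,ths))))
    return res
E
python3 - <<'E'
from tilt import *
p=s["ee_pos"]
print(edges(load("pics/s13.npz"),p))
print(edges(load("pics/s11.npz"),np.array([429.8,-137.1,265.5])),"(should be ~0, yaw differs)")
E
```

```text
16.58 [437.7 -13.1 237.3] F [-0.8 -0.3 -2. ] w 68.8 q [-0.1 -0.4  1.8  0.   1.7  0.3] tilt [-0.  0. -1.]
[(20, 0.241, 16.314493483787313), (22, 0.191, 16.46643789751486)]
[(19, 1.222, 34.5), (22, -0.124, 0.0)] (should be ~0, yaw differs)
```

Call:
servo_tool(deltas=[{"claw": 1,"dx": 0.4,"dy": -0.1,"dz": -0.1,"roll": 0},{"claw": 1,"dx": 1,"dy": -0.3,"dz": -0.1,"roll": 0},{"claw": 1,"dx": 1.7,"dy": -0.6,"dz": -0.1,"roll": 0},{"claw": 1,"dx": 2.4,"dy": -0.8,"dz": -0.1,"roll": 0},{"claw": 1,"dx": 3.1,"dy": -1.1,"dz": -0.1,"roll": 0},{"claw": 1,"dx": 3.8,"dy": -1.3,"dz": -0.1,"roll": 0},{"claw": 1,"dx": 4.5,"dy": -1.6,"dz": -0.1,"roll": 0},{"claw": 1,"dx": 5.0,"dy": -1.8,"dz": -0.1,"roll": 0},{"claw": 1,"dx": 5.0,"dy": -1.8,"dz": -0.1,"roll": 0},{"claw": 1,"dx": 5.0,"dy": -1.8,"dz": -0.1,"roll": 0}])

```text
clock: 17.42
ee_pos: [442.2, 120.4, 240.1]
eef_rot: [-0.0, 0.828, 0.561, -0.001]
wrist_force: [0.4, -0.2, -0.9]
grip_width: 68.9
```

Both frame edges give a tilt of about 16.4°, because the screen sprang back a little. The pad is at about 19–20°, so I'll go back and press a bit more.

Call:
servo_tool(deltas=[{"claw": 1,"dx": -0.5,"dy": 0.2,"dz": 0,"roll": 0},{"claw": 1,"dx": -1.3,"dy": 0.5,"dz": 0,"roll": 0},{"claw": 1,"dx": -2.2,"dy": 0.8,"dz": 0,"roll": 0},{"claw": 1,"dx": -3.1,"dy": 1.1,"dz": 0,"roll": 0},{"claw": 1,"dx": -4,"dy": 1.4,"dz": 0,"roll": 0},{"claw": 1,"dx": -4.8,"dy": 1.7,"dz": 0,"roll": 0},{"claw": 1,"dx": -5.4,"dy": 1.9,"dz": 0.6,"roll": 0},{"claw": 1,"dx": -5.8,"dy": 1.9,"dz": 1.6,"roll": 0},{"claw": 1,"dx": -5.8,"dy": 1.9,"dz": 2.5,"roll": 0},{"claw": 1,"dx": -5.8,"dy": 1.9,"dz": 3.1,"roll": 0}])

```text
clock: 18.25
ee_pos: [431.6, -33.9, 160.9]
eef_rot: [-0.001, 0.829, 0.559, -0.001]
wrist_force: [-0.7, 0.6, -1.4]
grip_width: 68.5
```

Call:
servo_tool(deltas=[{"claw": 1,"dx": 0,"dy": 0,"dz": 0.08,"roll": 0},{"claw": 1,"dx": 0,"dy": 0,"dz": 0.16,"roll": 0},{"claw": 1,"dx": 0,"dy": 0,"dz": 0.24,"roll": 0},{"claw": 1,"dx": 0,"dy": 0,"dz": 0.24,"roll": 0},{"claw": 1,"dx": 0,"dy": 0,"dz": 0.24,"roll": 0}])

```text
clock: 18.67
ee_pos: [433.3, -32.7, 158.8]
eef_rot: [0.001, 0.828, 0.56, 0.001]
wrist_force: [-1.1, 0.2, -1.4]
grip_width: 68.8
```

Call:
servo_tool(deltas=[{"claw": 1,"dx": 0,"dy": 0,"dz": 0.08,"roll": 0},{"claw": 1,"dx": 0,"dy": 0,"dz": 0.16,"roll": 0},{"claw": 1,"dx": 0,"dy": 0,"dz": 0.24,"roll": 0},{"claw": 1,"dx": 0,"dy": 0,"dz": 0.28,"roll": 0},{"claw": 1,"dx": 0,"dy": 0,"dz": 0.28,"roll": 0}])

```text
clock: 19.08
ee_pos: [433.2, -32.3, 152.6]
eef_rot: [0.0, 0.828, 0.561, 0.001]
wrist_force: [-2.5, 1.8, 9.3]
grip_width: 68.8
```

Call:
servo_tool(deltas=[{"claw": 1,"dx": 0.08,"dy": 0,"dz": 0.05,"roll": 0},{"claw": 1,"dx": 0.16,"dy": 0,"dz": 0.08,"roll": 0},{"claw": 1,"dx": 0.26,"dy": 0,"dz": 0.11,"roll": 0},{"claw": 1,"dx": 0.36,"dy": 0,"dz": 0.14,"roll": 0},{"claw": 1,"dx": 0.44,"dy": 0,"dz": 0.16,"roll": 0},{"claw": 1,"dx": 0.44,"dy": 0,"dz": 0.16,"roll": 0}])

```text
clock: 19.58
ee_pos: [437.1, -22.6, 149.4]
eef_rot: [0.001, 0.828, 0.56, 0.0]
wrist_force: [-4.8, 0.1, 14.5]
grip_width: 68.6
```

Call:
servo_tool(deltas=[{"claw": 1,"dx": 0,"dy": 0,"dz": -0.5,"roll": 0},{"claw": 1,"dx": 0,"dy": 0,"dz": -1.2,"roll": 0},{"claw": 1,"dx": 0,"dy": 0,"dz": -2,"roll": 0},{"claw": 1,"dx": 0,"dy": 0,"dz": -2.8,"roll": 0},{"claw": 1,"dx": 0,"dy": 0,"dz": -3.5,"roll": 0},{"claw": 1,"dx": 0,"dy": 0,"dz": -3.7,"roll": 0},{"claw": 1,"dx": 0,"dy": 0,"dz": -3.7,"roll": 0},{"claw": 1,"dx": 0,"dy": 0,"dz": -3.7,"roll": 0}])

```text
clock: 20.25
ee_pos: [436.9, -22.4, 238.5]
eef_rot: [-0.0, 0.828, 0.56, -0.0]
wrist_force: [-0.7, 0.3, -1.7]
grip_width: 68.6
```

Run:
```python
from tilt import *
goto(s,444.6,145.7,241,-22)
print(edges(robot.get_image("side"),s["ee_pos"]))
```

```text
20.25 [436.9 -22.4 238.5] F [-0.7  0.3 -1.7] w 68.6 q [-0.1 -0.4  1.8  0.   1.7  0.2] tilt [-0.  0. -1.]
to (444.6, 145.7, 241, -22) d [ 6.4 -2.2 -0.1] roll 0.03 az now -21.8
[(21, 0.326, 20.853342097871202), (22, 0.259, 20.254853011865578)]
```

The tilt is now 20.5°. Moving to the final spot in front of the pad.

Call:
servo_tool(deltas=[{"claw": 1,"dx": 0.4,"dy": -0.1,"dz": -0.1,"roll": 0},{"claw": 1,"dx": 1.1,"dy": -0.4,"dz": -0.1,"roll": 0},{"claw": 1,"dx": 1.9,"dy": -0.7,"dz": -0.1,"roll": 0},{"claw": 1,"dx": 2.7,"dy": -0.9,"dz": -0.1,"roll": 0},{"claw": 1,"dx": 3.5,"dy": -1.2,"dz": -0.1,"roll": 0},{"claw": 1,"dx": 4.3,"dy": -1.5,"dz": -0.1,"roll": 0},{"claw": 1,"dx": 5.0,"dy": -1.7,"dz": -0.1,"roll": 0},{"claw": 1,"dx": 5.6,"dy": -1.9,"dz": -0.1,"roll": 0},{"claw": 1,"dx": 6.1,"dy": -2.1,"dz": -0.1,"roll": 0},{"claw": 1,"dx": 6.4,"dy": -2.2,"dz": -0.1,"roll": 0}])

```text
clock: 21.13
ee_pos: [444.8, 148.4, 240.4]
eef_rot: [-0.001, 0.828, 0.561, -0.001]
wrist_force: [0.3, -0.5, -1.7]
grip_width: 68.8
```

Call:
servo_tool(deltas=[{"claw": 1,"dx": 0,"dy": 0,"dz": 0,"roll": 0},{"claw": 1,"dx": 0,"dy": 0,"dz": 0,"roll": 0},{"claw": 1,"dx": 0,"dy": 0,"dz": 0,"roll": 0},{"claw": 1,"dx": 0,"dy": 0,"dz": 0,"roll": 0}])

```text
clock: 21.47
ee_pos: [445.4, 145.9, 241.5]
eef_rot: [0.0, 0.829, 0.56, -0.0]
wrist_force: [-0.0, -0.4, -1.0]
grip_width: 68.5
```

Run:
```python
from tilt import *
goto(s,444.6,145.7,241,-22)
out=[]
for n,(x,y,w,h) in dict(side=(145,110,200,200),top=(95,130,200,200)).items():
    d=robot.get_image(n);np.savez(f"pics/{n}14.npz",**d)
    im=cv2.resize(d["color"][y:y+h,x:x+w,::-1],None,fx=2,fy=2,interpolation=2)
    # expected screen outline (green) and expected pad back outline (red)
    yw=np.radians(68);v=np.array([np.cos(yw),np.sin(yw),0]);wv=np.array([-np.sin(yw),np.cos(yw),0])
    ax=s["ee_pos"]-[0,0,50]
    for th,c0,hh,ww,col in((20.5,None,45,75,(0,255,0)),(19.3,np.array([465.5,197,107.]),110,80,(0,0,255))):
        a=np.radians(th);u=v*np.sin(a)+np.array([0,0,np.cos(a)])
        c=ax-61*u if c0 is None else c0
        q=proj(d,[c+u*i*hh+wv*j*ww for i,j in((1,1),(1,-1),(-1,-1),(-1,1))])
        cv2.polylines(im,[np.int32((q-[x,y]+.5)*2)],True,col,1)
    out.append(im)
    print(n,"edges" if n=="side" else "", edges(d,s["ee_pos"]) if n=="side" else "")
cv2.imwrite("pics/p14.png",np.hstack(out))
```

```text
21.47 [445.4 145.9 241.5] F [-0.  -0.4 -1. ] w 68.5 q [ 0.2 -0.3  1.7 -0.   1.7  0.6] tilt [-0. -0. -1.]
to (444.6, 145.7, 241, -22) d [-0. -0.  0.] roll 0.02 az now -21.9
side edges [(20, 0.392, 19.814019826382033), (25, 0.343, 19.873316974491388)]
top
```

View pics/p14.png

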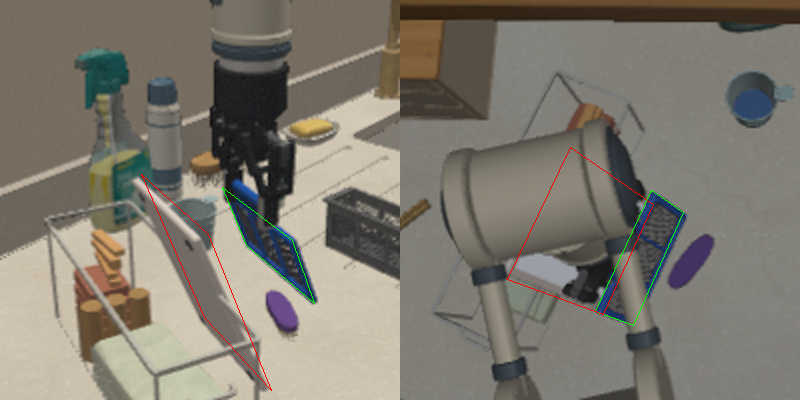

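In the final picture the screen fits its expected 20.5° outline (green). The pad leans close to its expected face outline (red), with the screen centred in front of it, clear of the brush, and the cassette standing. Everything is at rest, so I'm handing in.

```bash
python3 -c "
from cell import robot
print(robot.job_done(), robot.sense()['clock'])"
```

```text
the job is handed in; nothing more can be done
the job is handed in; nothing more can be done
```

The job is handed in: the pad leans against the box's long front side, lit face outwards. The arm holds the screen by its tab, at rest in the air, in front of the pad. The clock read about 21.5 s before hand-in, and no verdict was given.

**How it was done:**
- **Pad:** I drew it up out of the rack, set it about 50 mm in front of the box and tipped it back between half-open fingers.
- **Screen:** The interface cannot tilt the tool. I gripped the tab across its width, drew the screen up, and turned it in the jaws by pressing its lower edge on clear worktop. The first press left it at 16.4°, so I pressed once more.

**Last checks:**
- **Screen tilt:** 19.8–19.9° on both edges in the final picture.
- **Pad tilt:** about 19–19.5°, measured once and less certain. Where the pad's face sits was inconsistent by about 5–8 mm between methods. I aimed for 80 mm between screen and pad, so the real gap is good to within that.
- **Contact:** the wrist force was about 1 N, the screen's own weight, so it touches nothing else. The highest force I read was about 16 N.
- **Other items:** the final picture shows the cassette standing and the brush and cup in place. The stain stick is outside that picture; it was upright in the earlier view just after the pad was placed.

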